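# Lock the shaft of the mixer drive

### The job

Lock the mixer drive for the night: push the upright peg on its slotted disc round until the slot lines up with the locking bar, and then gently push the bar by its tail block through the slot and into the keeper until it is fully home. Only push with the fingertips: do not lift the bar, and leave the glassware and the other things where they are.

Things in the scene. Friction and masses are not known exactly. Their poses are not given: they have to be found in the camera images.
- drive: Low mixer drive fixed on the bench: grey box with white deck, 305 x 160 mm, deck 40 mm above the bench. Origin: bench surface under the disc's axis; x axis: the way the bar is pushed, z up. The box reaches from x = -235 to +70 mm and y = -80 to +80 mm. On the deck along the x axis lie the guide rails, the disc, then the keeper.
- guide_stop (a point): Centre between the two stop posts at the rear end of the bar's guide, at x = -94, y = 0 on the drive, at deck height; home, the tail block touches the posts. The guide is two aluminium rails 13 mm apart, x = -94 to -44 mm, reaching 20 mm from the axis, tops 52 mm above the bench; their rear 10 mm, the posts, rise to 70 mm.
- keeper_mouth (a point): Centre of the keeper's flared mouth at deck height, at x = +44, y = 0 on the drive. The keeper is two aluminium blocks, 13 mm apart, x = 44 to 64 mm, reaching 20 mm from the axis, tops 52 mm above the bench.
- slot_disc (a joint): Turn of the disc about its vertical axis, rad, counter-clockwise from above positive, limits -2 to 2. At 0 the peg points along the drive's +x (to the keeper) and the slot lies across. The slot lines up with the bar at +1.571 and equally at -1.571 (peg on the drive's +y or -y side). Starts between -0.95 and 0.95. Friction 0.05 N m (2 N at the peg); it stays where it is left.
- disc_peg (a point): Centre of the top of the dark round peg on the steel disc: 12 mm thick, 30 mm from the disc's axis, from the disc's top (56 mm above the bench) up to 90 mm. x axis: from the disc's axis to the peg; y: along the slot. Disc 80 mm across; slot right through it, open above, 15 mm wide, mouths bevelled to 23 mm.
- lock_bar: Loose steel bar, about 0.3 kg, lying on the deck in its guide: 10 mm wide, 14 tall, 152 long from tail block to bevelled nose. Origin: underside, below the tail block's front face; x to the nose, z up. The block at its tail: 12 mm long, 30 wide, 50 tall (40 to 90 mm above the bench). Slides with 1 to 3 N, held sideways by the guide only.
- bar_nose (a point): Middle of the bar's nose end face, 7 mm above the deck. Fully home it is at x = +58 mm in the drive's frame, y = 0; at the start at x = -48 to -68 mm (8 to 28 mm short of the disc).
- bar_tail (a point): Point on the rear face of the tail block, in the middle of its width, 30 mm above the deck: here the bar is pushed.
- vial: Bystander: amber glass vial, 24 mm across, 40 mm tall, standing on the deck beside the bar. Origin: centre of its underside.
- stopper: Bystander: black rubber stopper, 30 mm across, 26 mm tall, on the deck on the bar's other side. Origin: centre of its underside.
- wash_bottle: Bystander: red bottle, 64 mm across, 150 mm tall, on the bench. Origin: centre of its underside.
- beaker: Bystander: glass beaker, 72 mm across, 90 mm tall, on the bench. Origin: centre of its underside.
- flask: Bystander: conical glass flask, 76 mm across, 110 mm tall, on the bench. Origin: centre of its underside.
- petri_dish: Bystander: clear dish, 90 mm across, 15 mm tall, on the bench. Origin: centre of its underside.
- pen: Bystander: blue pen, 10 mm thick, 150 mm long, lying on a notebook on the bench. Origin: under its middle.
Mind the look-alikes: they are no part of the job. Of the things like the lock_bar, leave any that is blue or yellow; of the rest the larger one is meant.

How it is judged:
By the outcome, as a careful person would: the job done as asked, in the order asked, and still so for the second after the job is handed in, with the robot touching nothing.
It also fails if it takes over 54 s, if anything falls off the work surface, if the arm or the gripper's body presses on something with over 40 N, if the wrist force passes 120 N, or if a joint passes its speed limit or range.

### The arm

A 6-joint arm with a two-finger parallel gripper is mounted at the origin on the work surface. World frame = base frame: x ahead of the robot, y to its left, z up, the work surface at z = 0. Lengths are in m, angles in rad, forces in N, time in s.
With the tool pointing down it reaches from about 0.275 to 0.875 m from the base axis. Payload 12.5 kg.
Tool frame: the origin (TCP) lies at the very end of the fingers, on their centre line; the grasp point (between the pads) lies 19 mm behind it; x points along the fingers, y is the direction in which the jaws open and shut, and the axes are right-handed (so a half turn about x gives the same grasp; the last joint's range is limited). The gripper opens to 85 mm and grips with 20 to 120 N. Pads are 22 mm wide; open, the fingers measure 114 mm over their backs; the gripper's body (76 mm by 85 mm) begins 54 mm behind the grasp point. The pads swing forward as they close: fully open they stand 13 mm farther back than shut.
Start: joints at [-1.191, 0.351, 1.652, -0, 1.139, -0.085], TCP at [0.247, -0.492, 0.231] pointing down, gripper open.
Joint ranges: [-2.75, 2.75], [-0.79, 2.1], [0.01, 2.65], [-1.57, 4.71], [0.07, 3.14], [-2.87, 2.87]. Speed limits (rad/s): [2.22, 2.22, 2.79, 3.14, 3.14, 3.14].

### API

Orientations are given as a 3x3 rotation matrix whose columns are the frame's x, y, z axes.
In Python, from bench import manip gives the robot as it stands. Calls block until the motion is done:
- manip.move_ptp(position, orientation): joint-space move of the TCP to a pose.
- manip.move_l(position, attitude=None, max_speed=0.15): straight line of the TCP; attitude=None keeps the orientation; max_speed is the mean speed in m/s.
- manip.move_j(angles): joint-space move.
- manip.set_gripper(opening, effort=None): opening from 0.0 (shut) to 1.0 (fully open); effort is the grip in N (None keeps the last); returns when the fingers have stopped.
- manip.dwell(seconds).
- manip.inverse_kinematics(position, orientation): joint angles nearest the present ones, or None.
- manip.grab_frame(name): name is "scene" or "top" or "wrist"; returns (picture, depth): 384x512x3 uint8, red, green, blue; 384x512 float32, m along the optical axis (not along the pixel's ray), 0 where there is no reading.
- manip.get_calibration(name): a dict with "camera_matrix" (3x3 intrinsics, pixels), "k1" (the pictures are not rectified: a ray, as slopes to the right and down, at radius r is drawn at 1 + k1 r^2 times it, then the intrinsics apply), "R" (3x3) and "t" (3): a world point X has camera coordinates R X + t. Camera axes: x right, y down, z forward; pixel columns grow to the right and rows downward; lengths in m; the calibration is good to about 2 mm. A picture is of the moment at which its call begins: read the wrist's pose just before it. get_calibration takes no time and is no camera call; for the wrist camera it gives the pose at the moment of the call.
A pose or a line that the arm cannot do raises manip.Unreachable and nothing moves.
- manip.sign_off(): hands the job in, once; it reports no verdict.
Trained networks look in the newest picture that a camera, given by its name, has taken for a name from the list of things; names that differ only in an ending like _2 or _b are one class to them, and where a whole thing is asked for, a point or a joint stands for the part that bears it (a point fixed in the world has none). Each returns a list of dicts, best first, with "confidence" (0 to 1); they miss things now and then, are a little off and sometimes report something else, mostly with a low value. They report only what shows in the picture. A call takes as long as a camera call. They do not tell look-alikes from the thing itself.
- manip.look_for(camera, name): "at" ([x, y, z] in m, in world coordinates, good to about 4 mm: the middle of the surface that is visible of it).
Readings, each from a call of its own:
- manip.current_time(): time.
- manip.current_qpos(): joint angles.
- manip.current_joint_vel(): joint speeds.
- manip.current_joint_torque(): joint torques, N m.
- manip.current_ee_pos(): TCP position.
- manip.current_tcp_rot(): TCP orientation.
- manip.current_force(): force on the tool from outside, world axes, zero at the start.
- manip.current_ft_torque(): the same for the moment, N m.
- manip.current_grip_width(): opening from 0.0 (shut) to 1.0 (fully open).
Only numpy, scipy, OpenCV 4.12 (cv2) and the standard library are available. Lean on these libraries where they do the work, as an engineer would, in place of code of your own. Each camera call takes 0.05 s, during which the arm holds its last target. There are 200 camera calls.

## Working session

There is one attempt and no reset: what is moved stays moved. The work goes in short steps, each a Python script; the robot and the scene stay as the last script left them, time stands still between calls to the robot, and variables do not carry over. Pictures are saved under pics/ and viewed, about 8 in all and at most 12, crops included, and the job is handed in when it is done.

```bash
mkdir -p pics; ls; cat > h.py <<'E'
import numpy as np, cv2
from bench import manip as m
def snap(c,fn=None,crop=None,scale=1):
    cal=m.get_calibration(c); im,d=m.grab_frame(c)
    if fn:
        o=im if crop is None else im[crop[1]:crop[3],crop[0]:crop[2]]
        o=cv2.resize(o,None,fx=scale,fy=scale,interpolation=cv2.INTER_CUBIC)
        cv2.imwrite('pics/'+fn,o[...,::-1])
    return im,d,cal
def rays(cal,uv):
    K=np.array(cal['camera_matrix'],float);k=cal['k1']
    return cv2.undistortPoints(np.array(uv,float).reshape(-1,1,2),K,np.array([k,0,0,0.])).reshape(-1,2)
def atz(cal,uv,z):
    R=np.array(cal['R']);t=np.array(cal['t']);r=rays(cal,uv)
    D=np.c_[r,np.ones(len(r))]@R; C=-R.T@t
    return C+D*((z-C[2])/D[:,2])[:,None]
def cloud(cal,d):
    h,w=d.shape;v,u=np.mgrid[:h,:w];r=rays(cal,np.c_[u.ravel(),v.ravel()])
    P=np.c_[r,np.ones(len(r))]*d.reshape(-1,1)
    return ((P-np.array(cal['t']))@np.array(cal['R'])).reshape(h,w,3)
def proj(cal,X):
    R=np.array(cal['R']);t=np.array(cal['t'])
    p,_=cv2.projectPoints(np.array(X,float).reshape(-1,1,3),cv2.Rodrigues(R)[0],t,np.array(cal['camera_matrix'],float),np.array([cal['k1'],0,0,0.]))
    return p.reshape(-1,2)
E
python3 - <<'E'
from h import *
np.set_printoptions(precision=3,suppress=True)
im,d,c=snap('scene','scene.png',None,1.5);im,d,c2=snap('top','top.png',None,1.5)
for cam in('scene','top'):
    for n in('drive','disc_peg','lock_bar','bar_nose','bar_tail','vial','stopper','slot_disc','wash_bottle','beaker','flask'):
        c=m.get_calibration(cam)
        for o in m.look_for(cam,n)[:3]: print(cam,n,np.array(o['at']),round(o['confidence'],2),proj(c,o['at'])[0].round())
print(m.current_time())
E
```

```text
pics
scene drive [ 0.507 -0.042  0.038] 0.61 [243. 209.]
scene drive [0.396 0.462 0.016] 0.42 [315. 108.]
scene disc_peg [0.487 0.053 0.055] 0.81 [259. 182.]
scene disc_peg [ 0.527 -0.399  0.095] 0.61 [148. 292.]
scene disc_peg [ 0.508 -0.04   0.036] 0.42 [244. 209.]
scene lock_bar [ 0.692 -0.306  0.011] 0.97 [228. 321.]
scene lock_bar [ 0.356 -0.291  0.008] 0.73 [144. 243.]
scene lock_bar [ 0.496 -0.131  0.058] 0.72 [218. 222.]
scene bar_nose [ 0.695 -0.301  0.017] 0.68 [231. 319.]
scene bar_nose [ 0.496 -0.134  0.05 ] 0.65 [218. 225.]
scene bar_nose [ 0.359 -0.291  0.011] 0.59 [144. 243.]
scene bar_tail [ 0.498 -0.135  0.049] 0.91 [218. 225.]
scene bar_tail [ 0.691 -0.301  0.015] 0.81 [229. 318.]
scene bar_tail [ 0.357 -0.292  0.014] 0.76 [143. 242.]
scene stopper [ 0.552 -0.072  0.067] 0.41 [248. 218.]
scene slot_disc [0.484 0.05  0.052] 0.72 [258. 183.]
scene wash_bottle [ 0.528 -0.398  0.095] 0.6 [148. 292.]
scene beaker [ 0.762 -0.126  0.055] 0.59 [297. 278.]
scene flask [0.751 0.103 0.037] 0.85 [343. 221.]
top drive [ 0.487 -0.021  0.039] 0.7 [263. 207.]
top disc_peg [ 0.549 -0.062  0.064] 0.7 [276. 187.]
top disc_peg [0.481 0.053 0.054] 0.52 [241. 208.]
top lock_bar [ 0.69  -0.3    0.018] 0.7 [344. 150.]
top lock_bar [ 0.498 -0.119  0.051] 0.54 [292. 203.]
top bar_nose [ 0.488 -0.114  0.053] 0.79 [291. 206.]
top bar_nose [ 0.682 -0.298  0.016] 0.59 [343. 152.]
top bar_nose [ 0.369 -0.285  0.011] 0.53 [341. 243.]
top bar_tail [ 0.494 -0.114  0.052] 0.76 [291. 204.]
top bar_tail [ 0.367 -0.288  0.01 ] 0.6 [342. 244.]
top bar_tail [ 0.686 -0.3    0.009] 0.51 [343. 152.]
top vial [ 0.435 -0.089  0.08 ] 0.58 [284. 221.]
top slot_disc [0.484 0.053 0.054] 0.79 [241. 207.]
top slot_disc [ 0.487 -0.02   0.04 ] 0.43 [262. 206.]
top wash_bottle [ 0.497 -0.381  0.101] 0.78 [375. 202.]
top beaker [ 0.779 -0.138  0.046] 0.69 [297. 122.]
top flask [0.732 0.114 0.041] 0.77 [224. 136.]
1.2
```

View pics/scene.png

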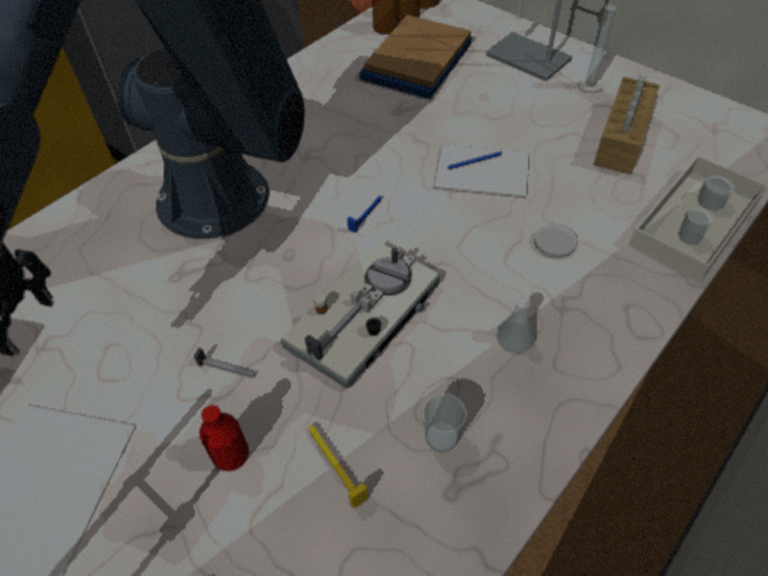

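View pics/top.png

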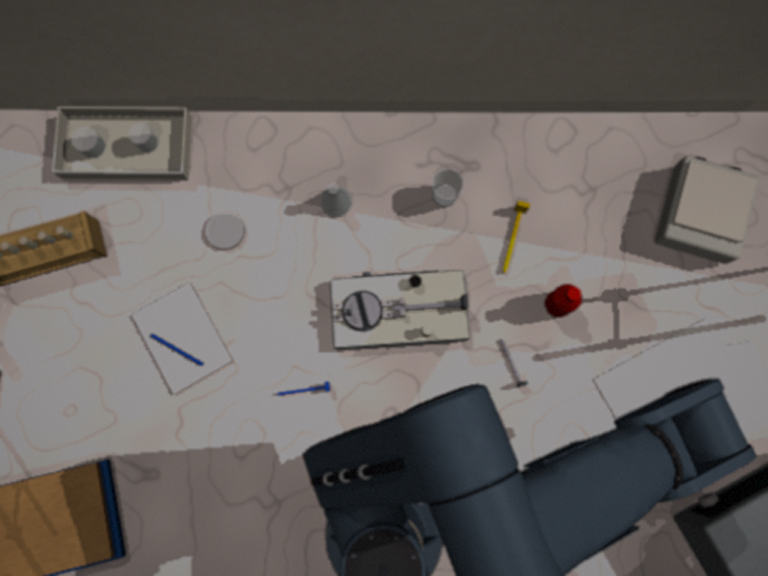

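The scene and top views agree. Bar candidates (scene pixels at 512 scale):
- Steel bar on the drive, tail at (211,230)
- Small grey one on the bench at (145,240)
- Blue one at (245,142)
- Yellow one at (228,310)

The one meant is the large steel bar in the drive's guide. The peg is on the keeper side of the disc, near (263,170). The drive's +x is roughly world +y. Next I'll take a close wrist view.

```bash
python3 - <<'E'
from h import *
np.set_printoptions(precision=3,suppress=True)
c=m.get_calibration('wrist');R=np.array(c['R']);t=np.array(c['t'])
C=-R.T@t;T=m.current_tcp_rot();p=m.current_ee_pos()
T=np.array(T);print('cam in tool',T.T@(C-p),'fwd',T.T@R[2],'K',c['camera_matrix'],'T',T)
# camera pos in tool; aim
off=T.T@(C-p);f=T.T@R[2]
Tn=np.array([[0,0,1],[0,1,0],[-1,0,0.]]) # x down, y=+y
best=None
for a in np.linspace(0,2*np.pi,8,endpoint=False):
    Rz=cv2.Rodrigues(np.array([0,0,a]))[0]@Tn
    fw=Rz@f; 
    # target at z=.05: p+Rz@off+s*fw
    z=.27; Cz=z+(Rz@off)[2]; s=(.05-Cz)/fw[2]
    P=np.array([.49,-.01,0])-(Rz@off+s*fw); P[2]=z
    q=m.inverse_kinematics(P,Rz)
    if q is None: print(a,None); continue
    dq=np.abs(np.array(q)-m.current_qpos()).max(); print(round(a,2),P,dq,s)
    if best is None or dq<best[0]: best=(dq,P,Rz)
m.move_ptp(best[1],best[2])
im,d,c=snap('wrist','w1.png',None,1.5)
np.savez('w1.npz',im=im,d=d,**{k:np.array(v) for k,v in c.items()})
for n in('disc_peg','lock_bar','bar_nose','bar_tail','vial','stopper','slot_disc','keeper_mouth'):
    for o in m.look_for('wrist',n)[:2]: print(n,np.array(o['at']),round(o['confidence'],2),proj(c,o['at'])[0].round())
print(m.current_time())
E
```

```text
cam in tool [-0.142  0.001 -0.075] fwd [ 0.955 -0.     0.297] K [[323.561   0.    258.705]
 [  0.    323.561 187.816]
 [  0.      0.      1.   ]] T [[ 0.     0.448 -0.894]
 [-0.    -0.894 -0.448]
 [-1.     0.    -0.   ]]
0.0 [ 0.453 -0.01   0.27 ] 1.612092959377339 0.3795098724815136
0.79 [ 0.464 -0.037  0.27 ] 2.4501959057955784 0.3795098724815136
1.5707963267948966 None
2.36 [ 0.517 -0.036  0.27 ] 2.2814963192396363 0.3795098724815136
3.14 [ 0.527 -0.01   0.27 ] 1.5489620891633786 0.3795098724815136
3.93 [0.516 0.017 0.27 ] 1.1324537613367318 0.3795098724815136
4.71 [0.49  0.027 0.27 ] 1.1508810991965057 0.3795098724815136
5.5 [0.463 0.016 0.27 ] 1.1244603328098752 0.3795098724815136
disc_peg [0.483 0.052 0.057] 0.9 [295. 146.]
disc_peg [ 0.546 -0.065  0.065] 0.24 [261. 253.]
lock_bar [ 0.497 -0.137  0.053] 0.77 [192. 260.]
lock_bar [ 0.356 -0.294  0.008] 0.58 [ 52. 250.]
bar_nose [ 0.493 -0.134  0.058] 0.91 [191. 259.]
bar_nose [ 0.597 -0.273  0.012] 0.76 [188. 342.]
bar_tail [ 0.498 -0.133  0.053] 0.88 [195. 259.]
bar_tail [ 0.358 -0.29   0.009] 0.72 [ 54. 249.]
vial [ 0.439 -0.083  0.078] 0.6 [180. 208.]
vial [ 0.743 -0.112  0.025] 0.5 [331. 343.]
stopper [ 0.544 -0.064  0.067] 0.93 [260. 253.]
slot_disc [0.48  0.052 0.051] 0.95 [292. 144.]
slot_disc [ 0.747 -0.112  0.027] 0.39 [333. 345.]
keeper_mouth [0.482 0.    0.041] 0.82 [261. 174.]
3.6417
```

View pics/w1.png

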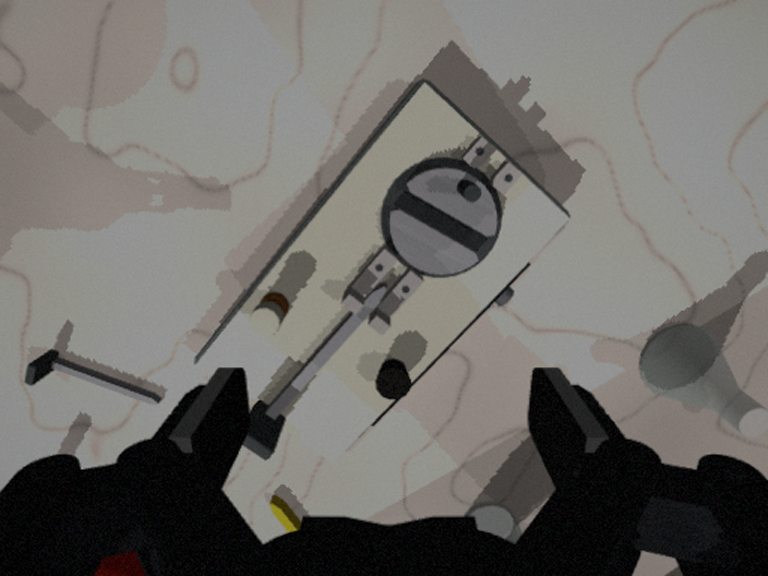

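The wrist view shows the big steel bar in its guide, tail at (265,430) and nose at (385,285) on the 1.5x image. The disc centre is at (442,215), and the peg at (468,190) sits slightly right of the axis. The slot lies across, the vial is to the left and the stopper to the right. Next I'll fit the drive frame.

```bash
python3 - <<'E'
from h import *
np.set_printoptions(precision=4,suppress=True)
z=np.load('w1.npz');c=dict(camera_matrix=z['camera_matrix'],k1=float(z['k1']),R=z['R'],t=z['t'])
W=cloud(c,z['d']);ok=z['d']>0
# bench/deck height check
def sel(lo,hi,u0=120,v0=40,u1=390,v1=310):
    mk=ok&(W[...,2]>lo)&(W[...,2]<hi); b=np.zeros_like(mk);b[v0:v1,u0:u1]=1;return mk&b
D=sel(.032,.047);P=W[D]
print('deck n',D.sum(),np.median(P[:,2]))
cp=atz(c,[(285.3,54.7),(378.7,142)],.04);print('front corners',cp,np.linalg.norm(cp[0]-cp[1]), 'mid',cp.mean(0))
v=cp[1]-cp[0];print('yaw from front edge',np.degrees(np.arctan2(v[0],-v[1])), )
n,l,st,ce=cv2.connectedComponentsWithStats(D.astype(np.uint8));k=1+st[1:,4].argmax()
r=cv2.minAreaRect(W[l==k][:,:2].astype(np.float32)*1000);print(r)
# disc top
E=sel(.051,.062);n,l,st,ce=cv2.connectedComponentsWithStats(E.astype(np.uint8))
for i in range(1,n):
    if st[i,4]>60: q=W[l==i];print('z56',st[i],q.mean(0),cv2.minEnclosingCircle(q[:,:2].astype(np.float32)*1000))
E=sel(.066,.1);n,l,st,ce=cv2.connectedComponentsWithStats(E.astype(np.uint8))
for i in range(1,n):
    if st[i,4]>8: q=W[l==i];print('tall',st[i],q.mean(0),q[:,2].max(),q.min(0),q.max(0))
snap
print('disc c px', atz(c,[(442/1.5,215/1.5)],.056),'peg top',atz(c,[(468/1.5,186/1.5)],.09))
o=cv2.resize(z['im'][70:300,150:400],None,fx=3,fy=3,interpolation=cv2.INTER_CUBIC)[...,::-1]
cv2.imwrite('pics/w1c.png',o[:600])
E
```

```text
deck n 23068 0.03981016455892891
front corners [[0.4062 0.1129 0.04  ]
 [0.5513 0.1244 0.04  ]] 0.14558841918086401 mid [0.4787 0.1187 0.04  ]
yaw from front edge 94.53885759682484
((491.4151916503906, -30.189804077148438), (162.0268096923828, 302.90924072265625), 4.390434265136719)
z56 [309  91  21  21 215] [0.467  0.104  0.0522] ((466.4229736328125, 104.084228515625), 11.367629051208496)
z56 [328 108  20  23 222] [0.4942 0.106  0.0523] ((493.93267822265625, 105.6447525024414), 11.984125137329102)
z56 [ 271  112   60   45 1381] [0.4778 0.0705 0.0558] ((480.6908874511719, 62.97367477416992), 37.74736785888672)
z56 [ 260  139   59   44 1469] [0.4892 0.0312 0.0557] ((486.9637451171875, 40.107078552246094), 38.04091262817383)
z56 [ 167  166  115  122 1832] [ 0.4927 -0.0631  0.0534] ((494.67974853515625, -83.21556854248047), 92.79597473144531)
z56 [174 196  17  14  76] [ 0.4376 -0.0842  0.0543] ((438.768310546875, -89.98336791992188), 10.319046974182129)
tall [306 121  15  13 145] [0.4751 0.0798 0.086 ] 0.09126209907239508 [0.4707 0.0745 0.066 ] [0.4818 0.0854 0.0913]
tall [227 195  16  14 120] [ 0.4776 -0.038   0.0694] 0.07136851350415652 [ 0.4707 -0.044   0.0663] [ 0.4847 -0.0328  0.0714]
tall [167 201  22  23 382] [ 0.4391 -0.0892  0.078 ] 0.08189038297504535 [ 0.4282 -0.1027  0.0661] [ 0.4509 -0.08    0.0819]
tall [245 209  15  15 119] [ 0.5039 -0.036   0.0695] 0.07185200282083311 [ 0.4966 -0.0419  0.066 ] [ 0.5115 -0.0309  0.0719]
tall [251 245  20  21 129] [ 0.5472 -0.0667  0.0665] 0.06778623639970742 [ 0.5341 -0.0781  0.066 ] [ 0.562  -0.0553  0.0678]
tall [269 251   5  10  21] [ 0.557  -0.0584  0.0664] 0.06710633200101092 [ 0.5514 -0.0629  0.0661] [ 0.5611 -0.0526  0.0671]
tall [162 278  25  29 431] [ 0.5029 -0.1689  0.0822] 0.09142347354525261 [ 0.488  -0.1789  0.0662] [ 0.5164 -0.1647  0.0914]
disc c px [[0.4801 0.0546 0.056 ]] peg top [[0.4715 0.0812 0.09  ]]
```

View pics/w1c.png

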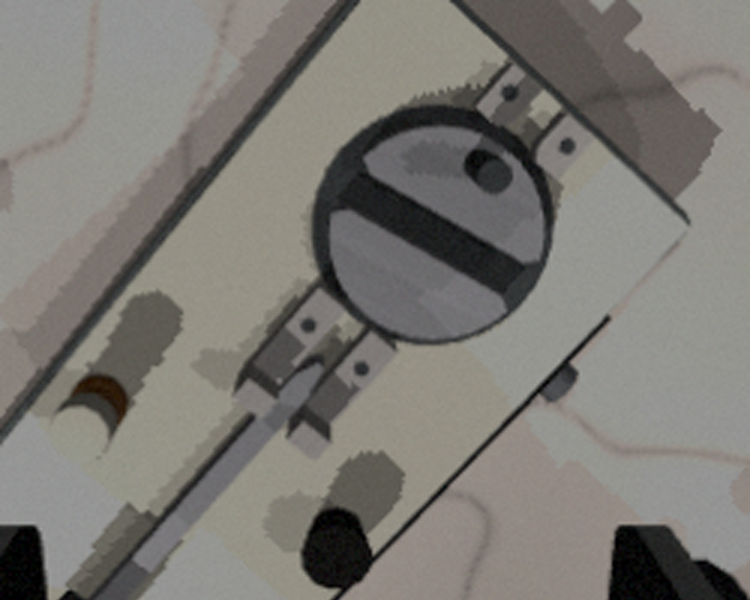

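Drive fit:

| Quantity | Value | Check |
|---|---|---|
| Origin | (0.4842, 0.0512) | Keeper, posts and deck rectangle agree to about 1 mm |
| Yaw | 94.3° | Rectangle 94.4°, posts to keeper 94.1° |
| Peg | 30 mm from axis, θ ≈ +12° | Radius matches the description |
| Tail's rear face | x ≈ -230 mm | Consistent with the stated start range |

I'll push the peg to +90° along an arc.

```bash
cat >> h.py <<'E'
O=np.array([.4842,.0512]);YAW=np.radians(94.3)
def dw(x,y,z): # drive -> world
    c,s=np.cos(YAW),np.sin(YAW);return np.array([O[0]+c*x-s*y,O[1]+s*x+c*y,z])
def att(a): # tool down, tool z at world heading a
    e=np.array([np.cos(a),np.sin(a),0]);x=np.array([0,0,-1.]);return np.c_[x,np.cross(e,x),e]
def hand(th,off,z): # behind the peg by off
    return dw(.03*np.cos(th)+off*np.sin(th),.03*np.sin(th)-off*np.cos(th),z)
E
python3 - <<'E'
from h import *
np.set_printoptions(precision=3,suppress=True)
r=np.radians
print('q',np.array(m.current_qpos()))
for s in(0,np.pi):
    for th in(12,50,90):
        q=m.inverse_kinematics(hand(r(th),.017,.066),att(YAW+r(th)+np.pi/2+s));print('peg',s,th,None if q is None else np.array(q))
    for x in(-.26,-.117):
        q=m.inverse_kinematics(dw(x,0,.06),att(YAW+s));print('bar',s,x,None if q is None else np.array(q))
E
```

```text
q [-0.066  0.15   1.815 -0.     1.177 -0.852]
peg 0 12 [ 0.077  0.506  1.907 -0.     0.728  1.364]
peg 0 50 [ 0.076  0.476  1.964 -0.     0.701  0.699]
peg 0 90 [ 0.043  0.451  2.012 -0.     0.678 -0.032]
bar 0 -0.26 [-0.477  0.578  1.79  -0.     0.773  2.589]
bar 0 -0.117 [-0.226  0.515  1.915 -0.     0.712  2.841]
peg 3.141592653589793 12 [ 0.077  0.506  1.907 -0.     0.728 -1.778]
peg 3.141592653589793 50 [ 0.076  0.476  1.964 -0.     0.701 -2.442]
peg 3.141592653589793 90 None
bar 3.141592653589793 -0.26 [-0.477  0.578  1.79  -0.     0.773 -0.552]
bar 3.141592653589793 -0.117 [-0.226  0.515  1.915 -0.     0.712 -0.301]
```

```bash
python3 - <<'E'
from h import *
np.set_printoptions(precision=2,suppress=True)
r=np.radians
A=lambda t:att(YAW+r(t)+np.pi/2)
m.move_ptp(hand(r(12),.026,.15),A(12)); m.set_gripper(0.0)
m.move_l(hand(r(12),.026,.066),max_speed=.15)
print('down',np.array(m.current_force()),m.current_time())
for t in [12,20,28,36,44,52,60,68,76,82,87]:
    m.move_l(hand(r(t),.017,.066),A(t),max_speed=.08)
    f=np.array(m.current_force());print(t,f,round(m.current_time(),2))
    if np.linalg.norm(f)>25: print('STOP');break
m.move_l(hand(r(t),.03,.066),max_speed=.15)
m.move_l(hand(r(t),.03,.13),max_speed=.2)
# look pose over the disc, camera as for bar push
B=att(YAW+np.pi);f=B@np.array([.955,0,.297]);off=B@np.array([-.142,0,-.075])
z=.2;s=(.05-z-off[2])/f[2];P=dw(-.03,0,0)-(off+s*f);P[2]=z
m.move_ptp(P,B)
im,d,c=snap('wrist','w2.png',None,1.5)
np.savez('w2.npz',im=im,d=d,**{k:np.array(v) for k,v in c.items()})
print(m.current_time())
E
```

```text
down [ 0.19 -0.56  0.3 ] 7.0333
12 [ 0.13 -0.55  0.82] 7.29
20 [ 0.31 -0.39  1.11] 7.58
28 [ 0.21 -0.2   0.1 ] 7.88
36 [ 0.16 -0.47 -0.02] 8.17
44 [-0.07  0.28 -0.11] 8.46
52 [-0.03 -0.3  -1.3 ] 8.75
60 [ 0.02 -0.19 -1.04] 9.04
68 [-0.44 -0.14 -0.14] 9.33
76 [0.66 0.33 0.96] 9.62
82 [ 0.12  0.08 -0.26] 9.88
87 [-1.86  0.33  0.95] 10.13
11.3417
```

View pics/w2.png

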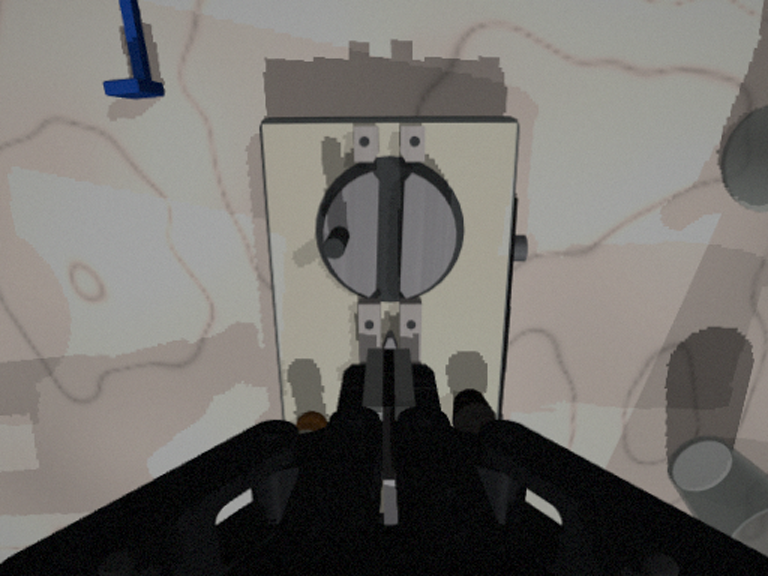

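The peg at (338,240) is now on the drive's +y side, and the slot runs nearly vertical in the image from (390,160) to (388,300), in line with the guide. I'll measure the remaining angle.

```bash
python3 - <<'E'
from h import *
np.set_printoptions(precision=2,suppress=True)
z=np.load('w2.npz');c=dict(camera_matrix=z['camera_matrix'],k1=float(z['k1']),R=z['R'],t=z['t'])
W=cloud(c,z['d']);ax=np.array([np.cos(YAW),np.sin(YAW)]);ay=np.array([-ax[1],ax[0]])
X=1e3*np.stack([(W[...,:2]-O)@ax,(W[...,:2]-O)@ay,W[...,2]],-1)
R=np.hypot(X[...,0],X[...,1]);D=(z['d']>0)&(R<46)&(X[...,2]>53.5)&(X[...,2]<59)
n,l,st,ce=cv2.connectedComponentsWithStats(D.astype(np.uint8))
for i in range(1,n):
    if st[i,4]>100:
        q=X[l==i];sg=np.sign(q[:,1].mean())
        # slot-side edge: min |y| per 4mm x bins, between |x|<26
        e=[(b,(q[(abs(q[:,0]-b)<2),1]*sg).min()*sg) for b in range(-26,27,4)]
        p=np.polyfit(*zip(*e),1);print(q.mean(0),'slot edge',p,'deg',np.degrees(np.arctan(p[0])))
t=(z['d']>0)&(R<46)&(X[...,2]>86);print('peg',X[t].mean(0))
for lo,hi,b in((46,66,'keeper'),(-82,-46,'rails')):
    k=(z['d']>0)&(X[...,0]>lo)&(X[...,0]<hi)&(abs(X[...,1])<24)&(X[...,2]>49)&(X[...,2]<55)
    print(b,X[k&(X[...,1]>0)].mean(0),X[k&(X[...,1]<0)].mean(0))
E
```

```text
[ 2.76 19.5  55.74] slot edge [-0.03  7.77] deg -1.8803506031664383
[  0.63 -21.34  55.75] slot edge [-0.03 -7.95] deg -2.0006228149016345
peg [ -5.52   0.29 264.08]
keeper [55.01 13.52 51.99] [ 55.16 -13.52  52.07]
rails [-61.8   12.55  51.8 ] [-62.97 -13.27  51.79]
```

The slot is 1.9° short of +90°, and keeper and guide both sit symmetric on my axis. I'll nudge the peg by that amount, then start the bar push.

```bash
python3 - <<'E'
from h import *
np.set_printoptions(precision=2,suppress=True)
r=np.radians;A=lambda t:att(YAW+r(t)+np.pi/2)
m.move_ptp(hand(r(87),.03,.13),A(88)); m.move_l(hand(r(87),.03,.066),A(88))
m.move_l(hand(r(88.9),.017,.066),A(88.9),max_speed=.04)
print(np.array(m.current_force()))
m.move_l(hand(r(88.9),.03,.066)); m.move_l(hand(r(88.9),.03,.13),max_speed=.2)
B=att(YAW+np.pi)
m.move_ptp(dw(-.265,0,.13),B); m.move_l(dw(-.265,0,.06))
f0=np.array(m.current_force());ax=dw(1,0,0)-dw(0,0,0);print('f0',f0,m.current_time())
x=-.265
while x<-.165:
    x+=.005;m.move_l(dw(x,0,.06),max_speed=.05)
    f=np.array(m.current_force());print(round(x,3),(f-f0)@ax,f-f0,round(m.current_time(),2))
    if np.linalg.norm(f-f0)>9: print('STOP');break
im,d,c=snap('wrist','w3.png',None,1.5)
np.savez('w3.npz',im=im,d=d,**{k:np.array(v) for k,v in c.items()})
E
```

```text
[ 0.94  1.07 -0.23]
f0 [-0.3   0.91  0.04] 15.3333
-0.26 -0.20534251778656362 [-0.03 -0.21 -0.6 ] 15.58
-0.255 -0.92019049191495 [ 0.38 -0.89  0.82] 15.83
-0.25 -0.8384219648734668 [-0.26 -0.86 -0.62] 16.08
-0.245 -1.0540382546373073 [-0.06 -1.06 -0.47] 16.33
-0.24 -0.4861346499041442 [ 0.26 -0.47 -0.14] 16.58
-0.235 -0.16022538632315614 [ 0.11 -0.15  0.13] 16.83
-0.23 -0.8917413796378472 [ 0.58 -0.85 -0.4 ] 17.08
-0.225 -0.30762665381779086 [ 0.23 -0.29 -0.43] 17.33
-0.22 -0.2990480793805145 [-0.37 -0.33 -0.26] 17.58
-0.215 -1.5365854212771322 [-0.09 -1.55 -0.27] 17.83
-0.21 -1.1018885869954766 [-0.46 -1.14 -0.75] 18.08
-0.205 -0.5187898699048662 [-0.31 -0.54 -0.1 ] 18.33
-0.2 -1.5931318530175198 [-0.34 -1.62  0.06] 18.58
-0.195 -1.0400876789067015 [ 0.32 -1.02  0.43] 18.83
-0.19 -1.3046406981400753 [ 0.36 -1.28  0.12] 19.08
-0.185 -1.3665432111209592 [ 0.35 -1.34 -0.22] 19.33
-0.18 -1.1757783469785283 [ 0.   -1.18  0.41] 19.58
-0.175 -0.9346860019919412 [-0.1  -0.94  0.19] 19.83
-0.17 -1.3488451765017917 [ 0.91 -1.28  0.19] 20.08
-0.165 -0.29399052925424884 [ 0.42 -0.26 -0.27] 20.33
```

View pics/w3.png

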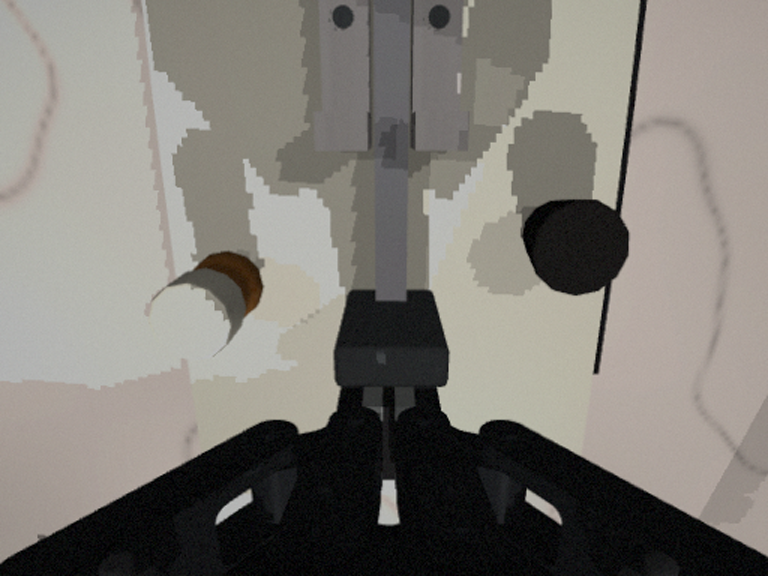

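The fingertips are squarely behind the tail block at (390,365), with the bar straight in the guide. The vial (210,300) and stopper (577,245) are clear on either side. I'll carry on until the stop.

```bash
python3 - <<'E'
from h import *
f0=np.array([-.3,.91,.04]);ax=dw(1,0,0)-dw(0,0,0);x=-.165
while x<-.106:
    x+=.005 if x<-.123 else .0015
    m.move_l(dw(x,0,.06),max_speed=.05 if x<-.123 else .02)
    F=np.array([m.current_force() for _ in range(4)]).mean(0)-f0
    print(round(x,4),(F@ax).round(2),F.round(2),round(m.current_time(),2))
    if np.linalg.norm(F)>10: print('STOP');break
im,d,c=snap('wrist')
np.savez('w4.npz',im=im,d=d,**{k:np.array(v) for k,v in c.items()})
E
```

```text
-0.16 -0.8 [ 0.92 -0.73  0.43] 20.63
-0.155 -1.42 [ 0.   -1.43  0.1 ] 20.88
-0.15 -0.6 [ 1.09 -0.52  0.05] 21.13
-0.145 -0.91 [ 0.05 -0.91  0.72] 21.38
-0.14 -2.32 [-0.14 -2.34 -0.23] 21.63
-0.135 -1.28 [ 0.89 -1.21  0.56] 21.88
-0.13 -1.0 [ 1.19 -0.91  0.58] 22.13
-0.125 -0.66 [ 0.99 -0.59 -0.37] 22.38
-0.12 -0.83 [ 0.8  -0.78 -0.35] 22.78
-0.1185 -1.19 [ 0.36 -1.16  0.07] 23.03
-0.117 -0.22 [ 1.   -0.15 -0.89] 23.28
-0.1155 -10.12 [  0.14 -10.14  -2.21] 23.53
STOP
```

The force rose sharply at x = -0.1155 m, close to the predicted stop of -0.117 m. I'll back off and check.

```bash
python3 - <<'E'
from h import *
np.set_printoptions(precision=2,suppress=True)
B=att(YAW+np.pi)
m.move_l(dw(-.15,0,.06));m.move_l(dw(-.15,0,.2),max_speed=.2)
f=B@np.array([.955,0,.297]);off=B@np.array([-.142,0,-.075])
z=.24;s=(.05-z-off[2])/f[2];P=dw(-.05,0,0)-(off+s*f);P[2]=z
m.move_ptp(P,B)
im,d,c=snap('wrist','w5.png',None,1.5)
W=cloud(c,d);ax=np.array([np.cos(YAW),np.sin(YAW)]);ay=np.array([-ax[1],ax[0]])
X=1e3*np.stack([(W[...,:2]-O)@ax,(W[...,:2]-O)@ay,W[...,2]],-1)
k=(d>0)&(abs(X[...,1])<4)&(X[...,2]>49)&(X[...,2]<57)&(X[...,0]<80)&(X[...,0]>-90)
print('bar top x range, z',X[k][:,0].min(),X[k][:,0].max(),np.median(X[k][:,2]))
k=(d>0)&(abs(X[...,1])<18)&(X[...,2]>84)&(X[...,2]<95)&(X[...,0]<-60)&(X[...,0]>-140)
print('block top',X[k].min(0),X[k].max(0),k.sum())
print(m.current_time(),np.array(m.current_force()))
E
```

```text
bar top x range, z -89.94555374186929 57.26822577980488 53.80153842871856
block top [-95.07 -14.99  84.79] [-94.88 -14.91  86.65] 2
25.4667 [ 0.81 -0.26  0.15]
```

View pics/w5.png

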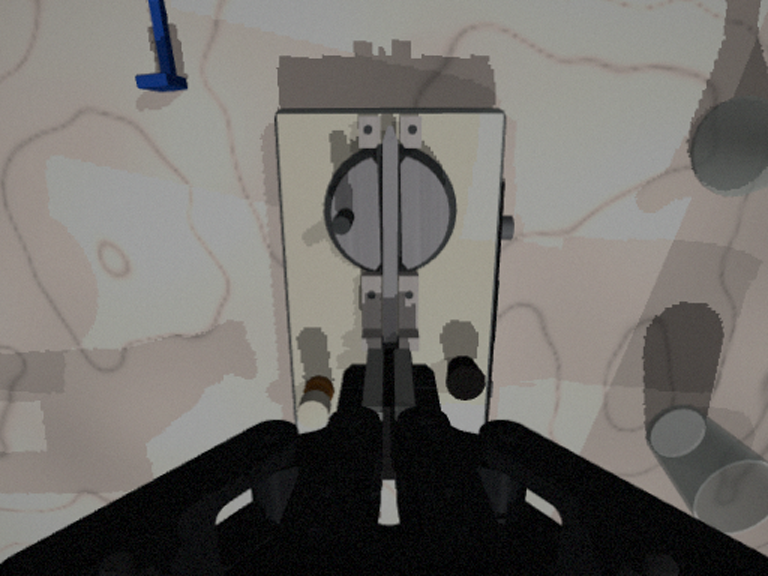

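The bar runs through the slot into the keeper, with its nose at (390,125). The measured nose is at x = 57.3 mm against 58 for home, which is within measurement error, and it met the posts with a hard stop. The vial and stopper are in place.

```bash
python3 -c "
from bench import manip as m
m.sign_off();print(m.current_time())"
```

```text
the job is handed in; nothing more can be done
the job is handed in; nothing more can be done
```

The mixer drive is locked and the job is handed in, at about 25.5 s on the robot's clock (limit 54 s).

- **Disc:** I pushed the peg with shut fingertips round to the drive's +y side. A check then showed the slot 1.9° short, so I nudged it by that amount. I did not re-measure the angle, but the bar then slid through without resistance.
- **Bar:** I pushed the tail block until the force rose to about 10 N, within 1.5 mm of where the stop was expected. Before that the push took about 1–2 N.
- **Last checks:** The final wrist picture shows the bar through the slot and in the keeper. Its nose measured 57.3 mm against 58 mm for fully home, which is within measurement error. The block's front edge measured about -95 mm against -94 mm for the posts, but that rests on only two depth pixels because the hand hid the block.
- **Bystanders:** The vial, the stopper and the blue look-alike look undisturbed in that picture. I did not re-image the whole bench, but no unexpected contact forces showed up. The gripper was clear of everything when I handed in.

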